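# Lift a formed drawer pull out of its mould

## Robot

A 6-joint arm with a two-finger parallel gripper is mounted at the origin on the work surface. World frame = base frame: x ahead of the robot, y to its left, z up, the work surface at z = 0. Lengths are in mm, angles in rad, forces in N, time in s.
With the tool pointing down it reaches from about 300 to 775 mm from the base axis. Payload 14.6 kg.
Tool frame: the origin (TCP) lies midway between the tips of the shut fingers; the grasp point (between the pads) lies behind it (manip.grip_depth is the z of the grasp point in the tool frame, in mm); z points along the fingers, y is the line along which they close (so a half turn about z gives the same grasp; the last joint's range is limited). The gripper opens to 94 mm and grips with 3 to 60 N. Pads are 16 mm wide; open, the fingers measure 119 mm over their backs; the gripper's body (75 mm by 177 mm) begins 78 mm behind the grasp point.
Start: joints at [-1.386, 0.3, 1.521, -0, 1.321, -0.067], TCP at [137.025, -532.648, 205.446] pointing down, gripper open.
Joint ranges: [-3.03, 3.03], [-0.79, 2.21], [0.23, 2.52], [-1.04, 4.18], [0, 3.07], [-2.55, 2.55]. Speed limits (rad/s): [2.22, 2.22, 2.57, 3.14, 3.14, 3.14].

## Interface

Orientations are given as [roll, pitch, yaw] about the fixed x, y, z axes, in that order (R = Rz(yaw) Ry(pitch) Rx(roll)).
In Python, from cell import manip, optics, job gives the robot as it stands (manip), with the cameras (optics) and the job (job).
- The arm moves only by the tool drive_effector, called as a command line: name --pt "numbers of a row" for each row, then --argument value for the rest. Schema: {"type":"object","properties":{"deltas":{"type":"object","properties":{"x":{"type":"array","items":{"type":"number"},"minItems":1,"maxItems":5},"y":{"type":"array","items":{"type":"number"},"minItems":1,"maxItems":5},"z":{"type":"array","items":{"type":"number"},"minItems":1,"maxItems":5},"drx":{"type":"array","items":{"type":"number"},"minItems":1,"maxItems":5},"dry":{"type":"array","items":{"type":"number"},"minItems":1,"maxItems":5},"drz":{"type":"array","items":{"type":"number"},"minItems":1,"maxItems":5}},"additionalProperties":false,"required":["x","y","z","drx","dry","drz"]},"finger_gap":{"type":"number"},"grip_n":{"type":"number"},"only":{"type":"string"},"quiet":{"type":"boolean"},"lines":{"type":"string"}},"required":["deltas"],"additionalProperties":false}. deltas is an object with one list for each field, all of the same length, 1 to 5, a row being the entries at one place: x, y, z (the shift in shares of 1000 mm (1.0 is 1000 mm)), drx, dry, drz (a rotation vector in fractions of the full range, 1 being 4 rad); each row is the pose to reach, as a shift and turn from the pose commanded when the call began, along the tool's axes at that moment; what a row does not reach only later rows make up. A row lasts 1/10 s, in which the tool goes at most 50 mm and 0.15 rad, less where a joint would pass 70% of its speed; a pose out of reach is approached as far as the arm can. finger_gap is the finger opening in mm, set as the call begins (left out keeps the last). The fingers move at their own pace and stop on an object; grip_n is the grip in N (left out, the last holds). Time passes only in rows, so rows that do not move let the fingers close. The tool returns the time, the measured TCP pose, the force, the opening and the grip force at its end. only (a regular expression) keeps the lines of the reply that match it, lines (a string "A,B") keeps lines A to B, and quiet returns only ok. No shift or turn number may pass 1 either way. Input that does not fit is refused with a message, and nothing moves.
- manip.read_state(): the state, without advancing time (a new reading comes with each control period).
- optics.camera(name): name is "scene" or "top" or "wrist"; returns (picture, depth): 384x512x3 uint8, red, green, blue; 384x512 float32, mm along the optical axis (not along the pixel's ray), 0 where there is no reading.
- optics.camera_info(name): a dict with "K" (3x3 intrinsics, pixels), "rvec" (rotation vector, rad) and "tvec" (3), from world to camera coordinates, as OpenCV has them; the wrist camera has in their place "mount" (4x4, takes a point from camera to tool coordinates, whose origin is the TCP and whose axes are the flange's). Camera axes: x right, y down, z forward; pixel columns grow to the right and rows downward; lengths in mm; the calibration is good to about 2 mm. The wrist camera is an equidistant fisheye: a pixel r from the principal point sees the ray r / f radians off the axis. A picture is of the moment at which its call begins: read the wrist's pose just before it. camera_info takes no time and is no camera call.
- job.sign_off(): hands the job in; it is judged then, once.
The state is a dict: "clock": time; "joints": joint angles; "qd": joint speeds; "effort": joint torques, N m; "eef_pos": TCP position; "eef_rot": TCP orientation; "wrist_force": force on the tool from outside, world axes, zero at the start; "moment": the same for the moment, N m; "finger_gap": finger opening in mm; "finger_force": force on a finger pad.
Only numpy, scipy, OpenCV 4.12 (cv2) and the standard library are available. Lean on these libraries where they do the work, as an engineer would, in place of code of your own. Each camera call takes 0.05 s, during which the arm holds its last target. There are 200 camera calls.

## Task

The dark walnut drawer pull has set: lift it out of its grey mould and stand it on its feet inside the shallow white tray, setting it down rather than dropping it. Leave the pale drawer pull in its mould.

Things in the scene. Friction and masses are not known exactly. Their poses are not given: they have to be found in the camera images.
- walnut_pull: Dark walnut bow-shaped drawer pull, 140 long (own x) x 24 wide (y) x 45 mm high, strip 12 mm thick, 0.07 kg. Flat crown 45 mm long, 33 to 45 mm above the feet: pinch it across the 24 mm from above. Origin: underside, midway between the two flat feet, z up. Stands feet down in its mould's pocket with 3 mm play, lengthwise; upper 27 mm stand proud of the mould's top.
- walnut_mould: Grey-faced plywood mould of the walnut pull, fixed, 200 (own x) x 90 (y) x 30 mm. Origin: centre of underside, z up. Pocket 146 x 30 mm, 18 mm deep, in the middle; in it a hump 40 x 14 mm rises under the bow to 11 mm above the mould's top. Two brass pins, 10 mm thick, 12 mm tall, on two diagonal corners of the top, at x, y = +88, +33 and -88, -33 mm.
- pale_pull: Pale birch drawer pull, same shape, size and origin as the walnut one, standing the same way in a second, identical fixed mould. It stays there.
- tray: Shallow white open tray, fixed, outside 212 (own x) x 142 (y) x 22 mm high; walls and floor 5 mm thick, so inside 202 x 132 mm with the inner floor 5 mm above the bench. Origin: centre of its underside, z up. A pull fits with its length along the tray's x.

How it is judged (in metres and radians):
On the way:
1. the walnut pull is held by the fingers, clear above its mould (its feet at least 10 mm above the mould's top) (z of walnut_pull in the frame of walnut_mould above 0.04 m and contact force between the fingers and walnut_pull above 0.5 N), for 0.1 s.
At the end, for the whole second after the job is handed in: The walnut pull stands at rest, feet down (upright within 10 degrees, feet within 5 mm of the tray's floor), inside the tray; the pale pull is within 15 mm of where it started, in its mould (x of walnut_pull in the frame of tray between -0.06 and 0.06 m and y of walnut_pull in the frame of tray between -0.06 and 0.06 m and z of walnut_pull in the frame of tray between 0 and 0.01 m and angle between walnut_pull's own z axis and vertical below 0.18 rad and linear speed of walnut_pull below 0.02 m/s and angular speed of walnut_pull below 0.2 rad/s and distance of pale_pull from where it was at the start of the episode below 0.015 m); the robot touches nothing.
It fails at once if the walnut pull is let go over the tray with its feet more than 45 mm above the tray's floor (dropped) (horizontal distance between walnut_pull and tray below 0.1 m and z of walnut_pull in the frame of tray above 0.05 m and contact force between the fingers and walnut_pull below 0.05 N).
It fails at once if the pale pull is moved more than 15 mm (distance of pale_pull from where it was at the start of the episode above 0.015 m).
It also fails if it takes over 40 s, if anything falls off the work surface, if the arm or the gripper's body presses on something with over 40 N, if the wrist force passes 120 N, or if a joint passes its speed limit or range.

## Working session

There is one attempt and no reset: what is moved stays moved. The work goes in short steps, Python scripts to look and compute and a tool call to move; the robot and the scene stay as the last step left them, time stands still between calls to the robot, and variables do not carry over. Pictures are saved under pics/ and viewed, at most 10 in all, crops included, and the job is handed in when it is done.

```bash
ls; mkdir -p pics; python3 - <<'E'
from cell import manip, optics, job
import cv2,numpy as np
for n in("top","scene"):
    p,d=optics.camera(n); cv2.imwrite(f"pics/{n}0.png",p[...,::-1]); np.savez(f"{n}0.npz",p=p,d=d)
    print(optics.camera_info(n))
print(manip.read_state(),manip.grip_depth)
E
```

```text
cell.py
pics
{'K': array([[453.39629772,   0.        , 256.18992729],
       [  0.        , 453.39629772, 181.03441807],
       [  0.        ,   0.        ,   1.        ]]), 'rvec': array([ 2.15069786, -2.15421959,  0.09299995]), 'tvec': array([  23.74353578,  557.62373518, 1059.95087408])}
{'K': array([[466.26596519,   0.        , 255.80608458],
       [  0.        , 466.26596519, 187.11782286],
       [  0.        ,   0.        ,   1.        ]]), 'rvec': array([ 1.1514986 ,  2.54803884, -0.74414203]), 'tvec': array([ 358.19534039, -318.60395845, 1424.27928486])}
{'clock': 0.1, 'joints': array([-1.38558869e+00,  3.00414771e-01,  1.52151167e+00, -4.48754156e-05,
        1.32068969e+00, -6.66027331e-02]), 'qd': array([ 0.00035968,  0.00045876, -0.00301056, -0.00189002, -0.00010213,
        0.00035146]), 'effort': array([ 1.04960527e-03, -5.32643902e+01, -3.53282189e+01,  7.09350617e-02,
        2.35048105e-02, -6.91893024e-05]), 'eef_pos': array([ 136.97834175, -532.43104172,  204.94658807]), 'eef_rot': array([-3.14056855e+00, -2.47448668e-05,  2.51821490e-01]), 'wrist_force': array([ 0.11649178, -0.73453994,  0.17588485]), 'moment': array([-0.01090474,  0.04890707, -0.01243034]), 'finger_force': 0.0, 'finger_gap': 94.13000389845479} -18.8
```

View pics/top0.png

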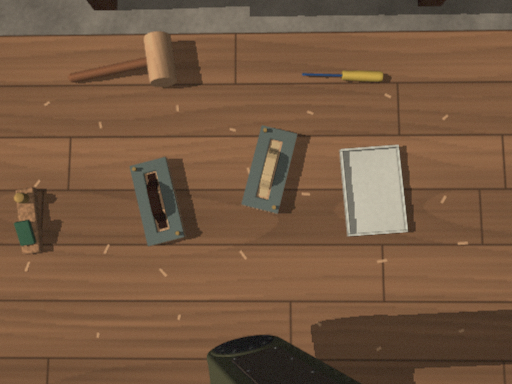

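The top view shows the walnut pull in its mould at about (159,201), the pale pull at (270,170), and the tray at (374,190). The arm is at the bottom.

```bash
cat > h.py <<'E'
import cv2,numpy as np
from cell import manip, optics, job
def world(n,d):
    c=optics.camera_info(n);R=cv2.Rodrigues(c['rvec'])[0];K=c['K']
    v,u=np.mgrid[:384,:512]
    P=np.stack([(u-K[0,2])/K[0,0]*d,(v-K[1,2])/K[1,1]*d,d],-1)
    return (P-c['tvec'])@R
E
python3 - <<'E'
from h import *
z=np.load("top0.npz");p,d=z['p'],z['d'];W=world("top",d)
print("bench",W[280,100],W[100,230])
def rect(name,box,lo,hi):
    a,b,c,e=box;m=np.zeros((384,512),bool);m[c:e,a:b]=1
    m&=(W[...,2]>lo)&(W[...,2]<hi)&(d>0)
    q=W[m];r=cv2.minAreaRect(q[:,:2].astype(np.float32));print(name,m.sum(),r,q.mean(0))
rect("mouldW",(120,195,150,255),15,38)
rect("walnut crown",(120,195,150,255),46,70)
rect("mouldP",(230,310,115,225),15,38)
rect("pale crown",(230,310,115,225),46,70)
rect("tray",(330,420,135,245),12,40)
im=cv2.resize(p[140:260,110:430,::-1],None,fx=2.5,fy=2.5,interpolation=3)
cv2.imwrite("pics/crop.png",cv2.convertScaleAbs(im,alpha=1.6))
E
```

```text
bench [319.64798123 404.18391701   1.08101072] [7.67675647e+02 8.98471837e+01 5.17327140e-02]
mouldW 2771 ((510.151611328125, 263.13018798828125), (200.99984741210938, 91.56365966796875), 14.461329460144043) [508.73016334 261.29614391  28.89670967]
walnut crown 339 ((511.544189453125, 263.01007080078125), (79.04882049560547, 24.468067169189453), 13.855703353881836) [510.20587628 262.00606841  55.38336637]
mouldP 2683 ((587.4803466796875, -9.01641845703125), (90.44795227050781, 201.04904174804688), 75.8397445678711) [585.54742195  -8.82907543  29.07843856]
pale crown 321 ((587.0001220703125, -8.021526336669922), (23.66474723815918, 78.60868835449219), 75.93151092529297) [587.144098    -8.05580522  55.27701009]
tray 770 ((536.5310668945312, -260.6854248046875), (212.0108184814453, 143.3909149169922), 3.9995994567871094) [ 538.3678919  -263.23514154   20.13271297]
```

View pics/crop.png

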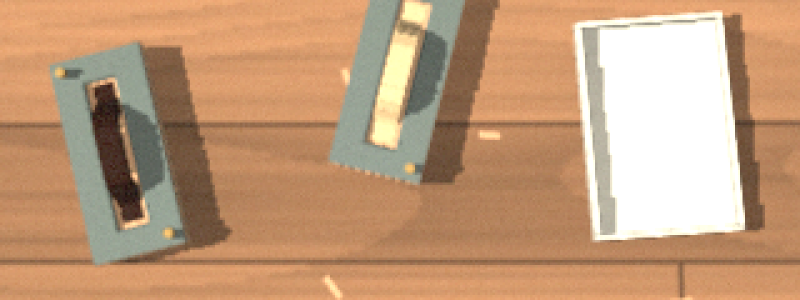

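View pics/scene0.png

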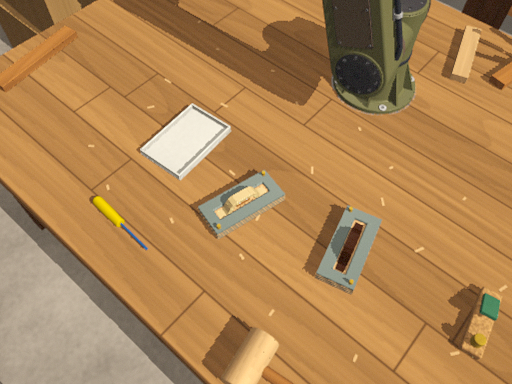

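The left mould holds the walnut pull, centred near (511,263) and turned about 14°. It has clear space on all sides, and the tray is empty. I'll work out the shifts in the tool frame.

```bash
cat >> h.py <<'E'
from scipy.spatial.transform import Rotation as Rn
def delta(x,y,z,yaw):
    s=manip.read_state();R=Rn.from_euler('xyz',s['eef_rot']);T=Rn.from_euler('xyz',[np.pi,0,yaw])
    print(np.round(R.inv().apply(np.array([x,y,z])-s['eef_pos']),1),np.round((R.inv()*T).as_rotvec(),4))
E
python3 - <<'E'
from h import *
for t in[(350,-420,205),(480,-220,205),(540,0,205),(511,263,150)]: delta(*t,.2443)
E
```

```text
[234.3 -55.8   0. ] [-0.001  -0.      0.0075]
[ 4.101e+02 -2.171e+02  2.000e-01] [-0.001  -0.      0.0075]
[ 5.230e+02 -4.152e+02  4.000e-01] [-0.001  -0.      0.0075]
[ 560.4 -677.1   55.7] [-0.001  -0.      0.0075]
```

The rows are not in the units I measure in: shifts go in shares of 1000 mm and turns go in shares of 4 rad. I convert before sending: 234 mm / 1000 = 0.234, 188 mm / 1000 = 0.188, 0.007 rad / 4 = 0.0018.

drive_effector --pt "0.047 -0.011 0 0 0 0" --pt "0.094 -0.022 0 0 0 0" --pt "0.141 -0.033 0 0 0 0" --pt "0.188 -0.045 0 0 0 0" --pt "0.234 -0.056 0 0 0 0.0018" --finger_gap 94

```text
refused: deltas: the value is not of type 'object' (schema: type "object"). Nothing was moved.
```

I used the wrong layout. The manual says an object with one list for each field; once more.

drive_effector --deltas '{"x":[0.047, 0.094, 0.141, 0.188, 0.234], "y":[-0.011, -0.022, -0.033, -0.045, -0.056], "z":[0, 0, 0, 0, 0], "drx":[0, 0, 0, 0, 0], "dry":[0, 0, 0, 0, 0], "drz":[0, 0, 0, 0, 0.0018]}' --finger_gap 94

```text
clock: 0.6
eef_pos: [351.1, -418.8, 205.3]
eef_rot: [-3.141, 0.0, 0.245]
wrist_force: [-0.6, -0.2, -0.4]
finger_gap: 94.3
finger_force: 0.0
```

drive_effector --deltas '{"x":[0.034, 0.068, 0.102, 0.136, 0.176], "y":[-0.032, -0.064, -0.096, -0.128, -0.161], "z":[0, 0, 0, 0, 0], "drx":[0, 0, 0, 0, 0], "dry":[0, 0, 0, 0, 0], "drz":[0, 0, 0, 0, 0]}'

```text
clock: 1.1
eef_pos: [480.8, -221.0, 205.4]
eef_rot: [-3.141, 0.0, 0.244]
wrist_force: [0.8, -0.4, -0.4]
finger_gap: 94.1
finger_force: 0.0
```

drive_effector --deltas '{"x":[0.023, 0.046, 0.069, 0.091, 0.113], "y":[-0.04, -0.08, -0.12, -0.16, -0.198], "z":[0, 0, 0, 0, 0], "drx":[0, 0, 0, 0, 0], "dry":[0, 0, 0, 0, 0], "drz":[0, 0, 0, 0, 0]}'

```text
clock: 1.6
eef_pos: [542.0, -1.2, 205.3]
eef_rot: [-3.141, 0.0, 0.245]
wrist_force: [0.9, -0.8, -1.2]
finger_gap: 93.9
finger_force: 0.0
```

drive_effector --deltas '{"x":[0.007, 0.014, 0.021, 0.028, 0.035], "y":[-0.048, -0.096, -0.144, -0.192, -0.24], "z":[0, 0, 0, 0, 0], "drx":[0, 0, 0, 0, 0], "dry":[0, 0, 0, 0, 0], "drz":[0, 0, 0, 0, 0]}'

```text
clock: 2.1
eef_pos: [517.1, 240.0, 205.3]
eef_rot: [3.142, 0.0, 0.245]
wrist_force: [0.1, -0.1, 0.1]
finger_gap: 94.2
finger_force: 0.0
```

drive_effector --deltas '{"x":[0], "y":[0], "z":[0], "drx":[0], "dry":[0], "drz":[0]}'

```text
clock: 2.2
eef_pos: [516.4, 242.7, 204.9]
eef_rot: [-3.141, 0.001, 0.25]
wrist_force: [0.0, -0.1, 0.1]
finger_gap: 93.9
finger_force: 0.0
```

```bash
python3 - <<'E'
from h import *
delta(511,263,120,.2443)
E
```

```text
[ -0.2 -21.   84.9] [-0.0006  0.0007  0.0056]
```

To row units: 85 mm / 1000 = 0.085, 60 mm / 1000 = 0.06.

drive_effector --deltas '{"x":[0, 0, 0, 0, 0], "y":[-0.021, -0.021, -0.021, -0.021, -0.021], "z":[0, 0.03, 0.06, 0.085, 0.085], "drx":[0, 0, 0, 0, 0], "dry":[0, 0, 0, 0, 0], "drz":[0, 0, 0, 0, 0]}'

```text
clock: 2.7
eef_pos: [511.2, 257.2, 117.1]
eef_rot: [3.141, 0.006, 0.244]
wrist_force: [0.5, -0.5, 0.4]
finger_gap: 94.2
finger_force: 0.0
```

```bash
python3 - <<'E'
from h import *
s=manip.read_state();p,d=optics.camera("wrist");cv2.imwrite("pics/w1.png",p[...,::-1])
ci=optics.camera_info("wrist");K=ci['K'];M=np.array(ci['mount'])
v,u=np.mgrid[:384,:512];x=(u-K[0,2])/K[0,0];y=(v-K[1,2])/K[1,1];r=np.hypot(x,y)+1e-9
P=np.stack([np.tan(r)*x/r*d,np.tan(r)*y/r*d,d],-1)
T=P@M[:3,:3].T+M[:3,3];W=Rn.from_euler('xyz',s['eef_rot']).apply(T.reshape(-1,3)).reshape(T.shape)+s['eef_pos']
ok=(d>0)&(r<1.4)&(np.hypot(W[...,0]-511,W[...,1]-263)<110)
for lo,hi in((24,36),(47,65),(53,65)):
    m=ok&(W[...,2]>lo)&(W[...,2]<hi);q=W[m];print(m.sum(),cv2.minAreaRect(q[:,:2].astype(np.float32)),q.mean(0))
delta(511,263,36,.2443)
E
```

```text
14630 ((516.4559936523438, 265.2887878417969), (192.31861877441406, 91.1840591430664), 14.42348575592041) [525.06925007 267.01820975  29.21308972]
2318 ((513.8694458007812, 263.9491882324219), (73.84832000732422, 23.774269104003906), 14.277921676635742) [517.08414226 264.53227835  55.33747353]
2027 ((514.38134765625, 264.1156005859375), (65.92489624023438, 23.567401885986328), 14.294634819030762) [515.69490813 264.21709589  56.00477743]
[ 0.3 -5.5 83.5] [0.0005 0.0028 0.0001]
```

View pics/w1.png

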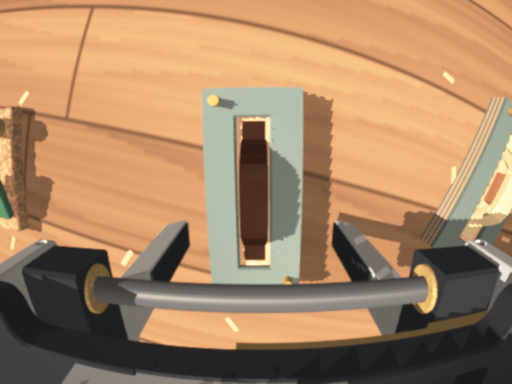

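The wrist view shows the walnut pull at about (254,190), aligned between the fingers. I still need to shift about 6 mm along tool -y.

To row units: -6 mm / 1000 = -0.006, 0.5 mm / 1000 = 0.0005, 0.003 rad / 4 = 0.0008.

drive_effector --deltas '{"x":[0.0005, 0.0005], "y":[-0.006, -0.006], "z":[0, 0], "drx":[0, 0], "dry":[0.0008, 0.0008], "drz":[0, 0]}'

```text
clock: 2.95
eef_pos: [512.2, 265.1, 122.1]
eef_rot: [-3.141, -0.006, 0.245]
wrist_force: [0.5, 0.6, -0.0]
finger_gap: 93.7
finger_force: 0.0
```

```bash
python3 - <<'E'
from h import *
delta(511.5,263.3,36,.2468)
E
```

```text
[-1.6  1.6 86.1] [-0.0005 -0.0055 -0.0017]
```

To row units: 70 mm / 1000 = 0.07, 65 mm / 1000 = 0.065, -0.003 rad / 4 = -0.0008.

drive_effector --deltas '{"x":[0, 0, 0, 0, 0], "y":[0, 0.001, 0.001, 0.001, 0.001], "z":[0.02, 0.04, 0.055, 0.065, 0.07], "drx":[0, 0, 0, 0, 0], "dry":[-0.0008, -0.0008, -0.0008, -0.0008, -0.0008], "drz":[0, 0, 0, 0, 0]}'

```text
clock: 3.45
eef_pos: [512.1, 263.5, 50.0]
eef_rot: [3.142, 0.0, 0.245]
wrist_force: [-0.6, -0.1, 0.1]
finger_gap: 94.1
finger_force: 0.0
```

drive_effector --deltas '{"x":[0, 0, 0], "y":[0, 0, 0], "z":[0, 0, 0], "drx":[0, 0, 0], "dry":[0, 0, 0], "drz":[0, 0, 0]}'

```text
clock: 3.75
eef_pos: [512.5, 263.7, 51.2]
eef_rot: [-3.141, -0.001, 0.245]
wrist_force: [0.1, 0.2, 0.0]
finger_gap: 94.0
finger_force: 0.0
```

```bash
python3 - <<'E'
from h import *
delta(511.5,263.3,36,.2468)
E
```

```text
[-1.1  0.1 15.2] [-0.0002 -0.0012 -0.0019]
```

To row units: 15 mm / 1000 = 0.015, 13 mm / 1000 = 0.013.

drive_effector --deltas '{"x":[-0.0005, -0.0005, -0.0005, -0.0005], "y":[0, 0, 0, 0], "z":[0.008, 0.013, 0.015, 0.015], "drx":[0, 0, 0, 0], "dry":[0, 0, 0, 0], "drz":[0, 0, 0, 0]}'

```text
clock: 4.15
eef_pos: [511.4, 263.2, 34.9]
eef_rot: [3.141, 0.001, 0.245]
wrist_force: [-0.4, 0.2, 1.5]
finger_gap: 93.7
finger_force: 0.0
```

drive_effector --deltas '{"x":[0, 0, 0, 0, 0], "y":[0, 0, 0, 0, 0], "z":[0, 0, 0, 0, 0], "drx":[0, 0, 0, 0, 0], "dry":[0, 0, 0, 0, 0], "drz":[0, 0, 0, 0, 0]}' --finger_gap 10 --grip_n 15

```text
clock: 4.65
eef_pos: [511.7, 263.4, 35.5]
eef_rot: [-3.142, -0.0, 0.245]
wrist_force: [0.2, -0.0, 0.2]
finger_gap: 57.8
finger_force: 0.0
```

drive_effector --deltas '{"x":[0, 0, 0, 0, 0], "y":[0, 0, 0, 0, 0], "z":[0, 0, 0, 0, 0], "drx":[0, 0, 0, 0, 0], "dry":[0, 0, 0, 0, 0], "drz":[0, 0, 0, 0, 0]}'

```text
clock: 5.15
eef_pos: [511.7, 263.3, 35.4]
eef_rot: [3.142, 0.0, 0.245]
wrist_force: [-0.9, -0.3, -0.7]
finger_gap: 23.5
finger_force: 15.0
```

Gripped at a 23.5 mm gap. I'll lift it slowly.

To row units: -35 mm / 1000 = -0.035, -25 mm / 1000 = -0.025.

drive_effector --deltas '{"x":[0, 0, 0, 0, 0], "y":[0, 0, 0, 0, 0], "z":[-0.003, -0.008, -0.015, -0.025, -0.035], "drx":[0, 0, 0, 0, 0], "dry":[0, 0, 0, 0, 0], "drz":[0, 0, 0, 0, 0]}' --grip_n 20

```text
clock: 5.65
eef_pos: [511.8, 263.4, 71.6]
eef_rot: [-3.142, -0.0, 0.245]
wrist_force: [0.4, -0.5, -0.2]
finger_gap: 23.5
finger_force: 20.0
```

drive_effector --deltas '{"x":[0, 0, 0, 0, 0], "y":[0, 0, 0, 0, 0], "z":[-0.02, -0.04, -0.06, -0.075, -0.08], "drx":[0, 0, 0, 0, 0], "dry":[0, 0, 0, 0, 0], "drz":[0, 0, 0, 0, 0]}'

```text
clock: 6.15
eef_pos: [512.2, 263.6, 152.9]
eef_rot: [-3.141, -0.003, 0.245]
wrist_force: [0.7, -0.6, -1.1]
finger_gap: 23.8
finger_force: 20.0
```

drive_effector --deltas '{"x":[0, 0], "y":[0, 0], "z":[0, 0], "drx":[0, 0], "dry":[0, 0], "drz":[0, 0]}'

```text
clock: 6.35
eef_pos: [511.4, 263.2, 149.8]
eef_rot: [3.141, 0.001, 0.245]
wrist_force: [0.2, -0.8, -1.1]
finger_gap: 23.8
finger_force: 20.0
```

```bash
python3 - <<'E'
from h import *
p,d=optics.camera("wrist");cv2.imwrite("pics/w2.png",p[...,::-1])
for t in[(545,0,150),(536.5,-260.7,150)]: delta(*t,.0698)
E
```

```text
[-31.1 263.5  -0.3] [0.0003 0.0012 0.175 ]
[-1.026e+02  5.144e+02 -1.000e-01] [0.0003 0.0012 0.175 ]
```

View pics/w2.png

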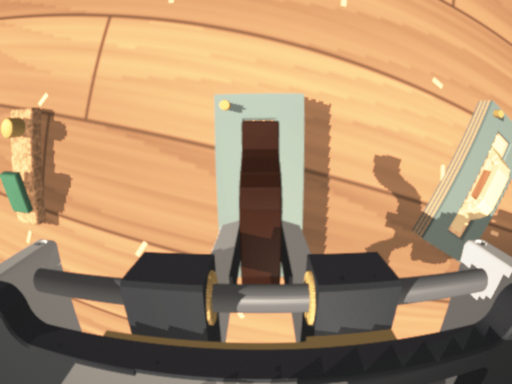

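The wrist view shows the walnut pull level in the fingers at about (262,200), with its pocket behind it and the pale pull untouched. Next I'll carry it to the tray, with its feet at about z = 127, well above everything.

To row units: 192 mm / 1000 = 0.192, 150 mm / 1000 = 0.15.

drive_effector --deltas '{"x":[-0.005, -0.013, -0.021, -0.03, -0.038], "y":[0.025, 0.065, 0.107, 0.15, 0.192], "z":[0, 0, 0, 0, 0], "drx":[0, 0, 0, 0, 0], "dry":[0, 0, 0, 0, 0], "drz":[0, 0, 0, 0, 0]}'

```text
clock: 6.9
eef_pos: [520.8, 66.2, 149.7]
eef_rot: [-3.141, 0.001, 0.245]
wrist_force: [0.2, -0.3, -1.2]
finger_gap: 23.8
finger_force: 20.0
```

drive_effector --deltas '{"x":[-0.008, -0.017, -0.025, -0.033, -0.04], "y":[0.042, 0.084, 0.126, 0.166, 0.2], "z":[0, 0, 0, 0, 0], "drx":[0, 0, 0, 0, 0], "dry":[0, 0, 0, 0, 0], "drz":[0, 0, 0, 0, 0]}'

```text
clock: 7.4
eef_pos: [530.5, -137.9, 149.7]
eef_rot: [-3.141, 0.001, 0.244]
wrist_force: [1.6, -0.1, -0.5]
finger_gap: 23.4
finger_force: 20.0
```

drive_effector --deltas '{"x":[-0.007, -0.013, -0.019, -0.023, -0.025], "y":[0.035, 0.067, 0.094, 0.114, 0.122], "z":[0, 0, 0, 0, 0], "drx":[0, 0, 0, 0, 0], "dry":[0, 0, 0, 0, 0], "drz":[0.01, 0.0225, 0.0325, 0.04, 0.0438]}'

```text
clock: 7.9
eef_pos: [536.0, -261.7, 149.7]
eef_rot: [-3.141, 0.001, 0.067]
wrist_force: [-0.5, -0.5, -1.8]
finger_gap: 23.6
finger_force: 20.0
```

drive_effector --deltas '{"x":[0, 0, 0], "y":[0, 0, 0], "z":[0, 0, 0], "drx":[0, 0, 0], "dry":[0, 0, 0], "drz":[0, 0, 0]}'

```text
clock: 8.2
eef_pos: [536.5, -259.2, 150.5]
eef_rot: [-3.141, -0.0, 0.071]
wrist_force: [-0.2, 0.1, -0.7]
finger_gap: 23.8
finger_force: 20.0
```

```bash
python3 - <<'E'
from h import *
p,d=optics.camera("scene");cv2.imwrite("pics/s2.png",p[...,::-1])
delta(536.5,-260.7,28.4,.0698)
E
```

```text
[-1.000e-01  1.400e+00  1.222e+02] [-0.     -0.0001  0.0015]
```

View pics/s2.png

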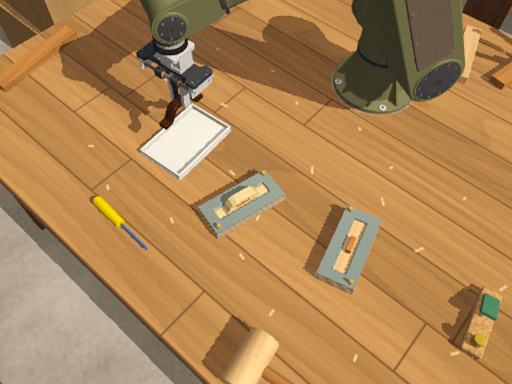

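The scene view shows the pull level over the tray at about (182,105). The walnut mould is empty and the pale pull is in place. I expect the feet to touch the floor at TCP z ≈ 28.4.

To row units: 100 mm / 1000 = 0.1, 90 mm / 1000 = 0.09.

drive_effector --deltas '{"x":[0, 0, 0, 0, 0], "y":[0.001, 0.001, 0.001, 0.001, 0.001], "z":[0.02, 0.045, 0.07, 0.09, 0.1], "drx":[0, 0, 0, 0, 0], "dry":[0, 0, 0, 0, 0], "drz":[0, 0, 0, 0, 0]}'

```text
clock: 8.75
eef_pos: [535.9, -260.3, 48.8]
eef_rot: [-3.14, 0.002, 0.071]
wrist_force: [-0.3, 0.5, -1.0]
finger_gap: 23.4
finger_force: 20.0
```

drive_effector --deltas '{"x":[0, 0, 0, 0, 0], "y":[0, 0, 0, 0, 0], "z":[0.005, 0.01, 0.014, 0.017, 0.018], "drx":[0, 0, 0, 0, 0], "dry":[0, 0, 0, 0, 0], "drz":[0, 0, 0, 0, 0]}'

```text
clock: 9.25
eef_pos: [536.4, -261.3, 32.5]
eef_rot: [3.141, -0.0, 0.07]
wrist_force: [0.1, -0.0, -0.3]
finger_gap: 23.9
finger_force: 20.0
```

drive_effector --deltas '{"x":[0, 0, 0, 0], "y":[0, 0, 0, 0], "z":[0.001, 0.002, 0.002, 0.002], "drx":[0, 0, 0, 0], "dry":[0, 0, 0, 0], "drz":[0, 0, 0, 0]}'

```text
clock: 9.65
eef_pos: [536.4, -261.3, 30.5]
eef_rot: [3.141, -0.0, 0.07]
wrist_force: [-0.2, 0.7, -1.4]
finger_gap: 23.9
finger_force: 20.0
```

To row units: 1.5 mm / 1000 = 0.0015, 0.7 mm / 1000 = 0.0007.

drive_effector --deltas '{"x":[0, 0, 0, 0], "y":[0, 0, 0, 0], "z":[0.0007, 0.0015, 0.0015, 0.0015], "drx":[0, 0, 0, 0], "dry":[0, 0, 0, 0], "drz":[0, 0, 0, 0]}'

```text
clock: 10.05
eef_pos: [536.4, -261.3, 28.9]
eef_rot: [3.142, -0.0, 0.07]
wrist_force: [-0.0, -0.4, -1.0]
finger_gap: 23.9
finger_force: 20.0
```

drive_effector --deltas '{"x":[0, 0, 0], "y":[0, 0, 0], "z":[0.0005, 0.0005, 0.0005], "drx":[0, 0, 0], "dry":[0, 0, 0], "drz":[0, 0, 0]}'

```text
clock: 10.35
eef_pos: [536.4, -261.3, 28.5]
eef_rot: [3.142, -0.0, 0.07]
wrist_force: [-0.3, 0.5, 0.2]
finger_gap: 24.1
finger_force: 20.0
```

To row units: 0.5 mm / 1000 = 0.0005.

drive_effector --deltas '{"x":[0, 0, 0], "y":[0, 0, 0], "z":[0.0005, 0.0005, 0.0005], "drx":[0, 0, 0], "dry":[0, 0, 0], "drz":[0, 0, 0]}'

```text
clock: 10.65
eef_pos: [536.5, -261.3, 28.4]
eef_rot: [3.141, -0.0, 0.07]
wrist_force: [-2.2, 0.2, 6.3]
finger_gap: 24.1
finger_force: 20.0
```

A 6 N upward force shows it has touched the floor. Now I'll release and retreat.

drive_effector --deltas '{"x":[0, 0, 0, 0, 0], "y":[0, 0, 0, 0, 0], "z":[0, 0, 0, 0, 0], "drx":[0, 0, 0, 0, 0], "dry":[0, 0, 0, 0, 0], "drz":[0, 0, 0, 0, 0]}' --finger_gap 60

```text
clock: 11.15
eef_pos: [536.4, -261.3, 27.9]
eef_rot: [-3.142, 0.0, 0.07]
wrist_force: [0.6, 0.5, -0.6]
finger_gap: 59.1
finger_force: 0.0
```

drive_effector --deltas '{"x":[0, 0, 0, 0, 0], "y":[0, 0, 0, 0, 0], "z":[0, -0.01, -0.03, -0.055, -0.08], "drx":[0, 0, 0, 0, 0], "dry":[0, 0, 0, 0, 0], "drz":[0, 0, 0, 0, 0]}'

```text
clock: 11.65
eef_pos: [536.4, -261.3, 109.6]
eef_rot: [3.141, -0.0, 0.07]
wrist_force: [0.3, 0.8, 0.8]
finger_gap: 60.2
finger_force: 0.0
```

drive_effector --deltas '{"x":[0, 0, 0, 0, 0], "y":[0, 0, 0, 0, 0], "z":[-0.025, -0.045, -0.06, -0.06, -0.06], "drx":[0, 0, 0, 0, 0], "dry":[0, 0, 0, 0, 0], "drz":[0, 0, 0, 0, 0]}'

```text
clock: 12.15
eef_pos: [536.3, -261.2, 167.9]
eef_rot: [3.141, -0.0, 0.07]
wrist_force: [-0.2, -0.5, -0.6]
finger_gap: 60.0
finger_force: 0.0
```

```bash
python3 - <<'E'
from h import *
p,d=optics.camera("scene");W=world("scene",d);cv2.imwrite("pics/s3.png",cv2.resize(p[80:240,120:400,::-1],None,fx=2.5,fy=2.5))
p,d=optics.camera("wrist");cv2.imwrite("pics/w3.png",p[...,::-1])
m=(np.hypot(W[...,0]-536.5,W[...,1]+260.7)<80)&(W[...,2]>30)&(W[...,2]<60);print(m.sum(),W[m].mean(0),W[m].max(0))
E
```

```text
277 [ 546.63814186 -256.93040107   44.43047364] [ 584.1213755  -243.62054584   53.89878649]
```

View pics/s3.png

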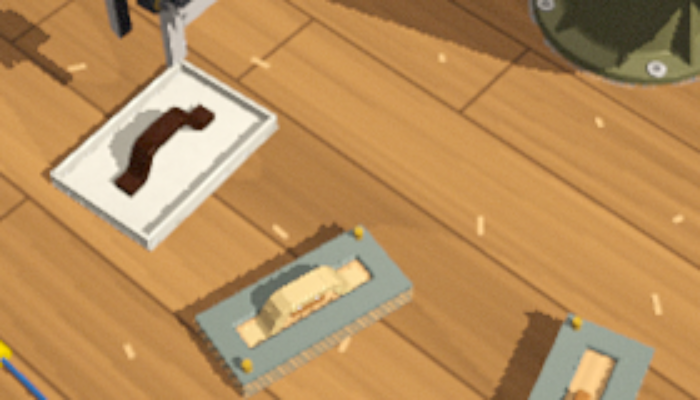

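View pics/w3.png

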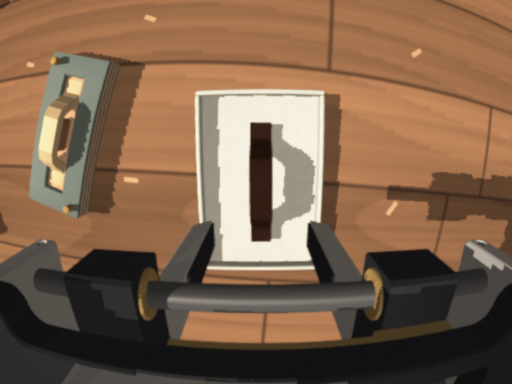

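Both views show the walnut pull standing upright in the middle of the tray: (165,150) in the scene crop and (261,182) in the wrist view. The pale pull is still in its mould, and the gripper is clear.

```bash
python3 -c "
from cell import manip, optics, job
print(job.sign_off())"
```

```text
the job is handed in; nothing more can be done
None
```

The walnut pull is standing on its feet in the middle of the white tray, set down rather than dropped; the pale pull is still in its mould, and the job is handed in (sign-off returned no verdict).

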